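# Lock a fresh bayonet cartridge into the coolant filter housing

### The arm

A 7-joint arm with a two-finger parallel gripper is mounted at the origin on the work surface. World frame = base frame: x ahead of the robot, y to its left, z up, the work surface at z = 0. Lengths are in m, angles in rad, forces in N, time in s.
With the tool pointing down it reaches from about 0.425 to 0.8 m from the base axis. Payload 8.3 kg.
Tool frame: the origin (TCP) lies at the very end of the fingers, on their centre line; the grasp point (between the pads) lies 19 mm behind it; z points along the fingers, x is the direction in which the jaws open and shut, and the axes are right-handed (so a half turn about z gives the same grasp; the last joint's range is limited). The gripper opens to 85 mm and grips with 20 to 120 N. Pads are 22 mm wide; open, the fingers measure 114 mm over their backs; the gripper's body (76 mm by 85 mm) begins 54 mm behind the grasp point. The pads swing forward as they close: fully open they stand 13 mm farther back than shut.
Start: joints at [1.103, 0.383, 0.016, 1.37, -0.006, 1.388, -0.046], TCP at [0.246, -0.574, 0.231] pointing down, gripper open.
Joint ranges: [-2.95, 2.95], [-0.25, 2.06], [-1.52, 1.56], [0.18, 2.33], [-1.44, 4.58], [0.02, 2.06], [-3.01, 3.01]. Speed limits (rad/s): [2.39, 2.39, 3.01, 3.01, 3.14, 3.14, 3.14].

### API

Orientations are given as a rotation vector (axis times angle).
In Python, from cell import readout, vision, job gives the robot as it stands.
- The arm moves only by the tool play_rows, never from a script. Its arguments are lists of equal length, an entry for each row: "slide": the shift along the tool's x, y, z in mm, a list of three; "twist": the turn, a rotation vector about the tool's x, y, z in rad, a list of three. In form: {"slide": [[x, y, z], ...], "twist": [[ax, ay, az], ...]}. A call has 1 to 12 rows; each row is the pose to reach, as a shift and turn from the pose commanded when the call began, along the tool's axes at that moment; what a row does not reach only later rows make up. A row lasts 1/10 s, in which the tool goes at most 50 mm and 8.59 degrees, less where a joint would pass 70% of its speed; a pose out of reach is approached as far as the arm can. A call with a gripper value outside its range is refused whole. "hand" is the opening, from 0 (shut) to 1 (fully open), set as the call begins (left out, the last holds). The fingers move at their own pace and stop on an object; the grip force is fixed at half the most. Time passes only in rows, so rows that repeat a pose let the fingers close. It gives the time, the measured TCP pose, the force and the opening at its end, in the units of the state.
- readout.sense(): the state, without advancing time (a new reading comes with each control period).
- vision.capture(name): name is "scene" or "top" or "wrist"; returns a dict with "pixels" (420x560x3 uint8, red, green, blue), "z_map" (420x560 float32, m along the optical axis (not along the pixel's ray), 0 where there is no reading), "vfov" (degrees; the focal length in pixels is half the picture's height over the tangent of half this angle, whatever the lens; pixels are square), "cx", "cy" (the principal point, pixels), "rvec" (rotation vector, rad) and "tvec" (3), from world to camera coordinates, as OpenCV has them. Camera axes: x right, y down, z forward; pixel columns grow to the right and rows downward; lengths in m; the calibration is good to about 2 mm. A picture is of the moment at which its call begins.
- job.hand_in(): hands the job in, once; it reports no verdict.
The state is a dict: "time_s": time; "joint_positions": joint angles; "joint_vel": joint speeds; "effort": joint torques, N m; "tcp_pos": TCP position; "ee_rot": TCP orientation; "wrist_force": force on the tool from outside, world axes, zero at the start; "torque": the same for the moment, N m; "opening": finger opening in m.
Only numpy, scipy, OpenCV 4.12 (cv2) and the standard library are available. Lean on these libraries where they do the work, as an engineer would, in place of code of your own. Each camera call takes 0.05 s, during which the arm holds its last target.

### The job

Take the fresh filter cartridge (orange square head) and fit it in the coolant filter housing: find the two entry slots with its lugs, push it down against the spring, turn it clockwise (seen from above) about a quarter turn to the stop, and let go so that it springs up into its locked position and stays. Work by feel and never force it: no more than 60 N between cartridge and housing. Leave the old cartridge and everything else on the bench where they are.

Things in the scene. Friction and masses are not known exactly. Their poses are not given: they have to be found in the camera images.
- housing: Coolant filter housing bolted to the bench: 120 x 120 x 12 mm steel base with an upright round green cup, 74 mm outside diameter, its open mouth 60 mm above the bench. Origin: on the cup's axis at bench level, z up; a yellow mark on the base lies towards its -x. The angle of the bayonet slots is NOT fixed to these axes: see housing_mouth.
- housing_mouth (a point): Centre of the mouth, top face of the aluminium bayonet ring (39 mm inner diameter, lip 8 mm thick). Two opposite entry slots, 13 mm wide, out to 28 mm radius; a red patch on the rim outside each. Axes: the housing's. The line through the slots is clamped anywhere within 35 degrees either way of x: unreported, to be felt for (or seen). The ring does not turn.
- housing_spring (a point): Centre of the free spring plate, 12 mm below the mouth (fixed point). It pushes up with 5 N plus 0.6 N per mm, bottoming 13 mm lower. With the foot 22 to 25 mm below the mouth the lugs are under the lip and turn clockwise only, 82 degrees to a hard stop; released there (from 77 degrees on), the spring lifts the lugs into 3 mm pockets: locked, foot 19 mm below the mouth
- cartridge: Fresh cartridge, loose, 140 to 280 g, 74 mm tall, upright. White ribbed round body 36 mm in diameter, 40 mm tall, chamfered foot; above it an orange square head 26 x 26 x 34 mm to grip. Two opposite steel lugs 10 mm wide, reaching 25 mm from the axis, 8 to 14 mm above the foot. Origin: foot centre, z up, x through both lugs (either way round fits); head sides parallel to x and y, white line on top along x
- cartridge_head (a point): Centre of the orange square head, 57 mm above the cartridge's foot, 17 mm below its top; axes as the cartridge's. Above the housing's origin it stands 109 mm with the lugs on top of the ring, 105 mm with them in the slots and the foot on the free spring plate, 92 to 95 mm when pressed far enough to turn, 98 mm when locked. A twist of 1 N m against the stop loads the lugs by about 45 N in all.
- used_head (a point): Centre of the black square head of the old cartridge, same shape and size as the fresh one but with a grey body; it stands nearby and must stay where it is.
- flywheel: Grey spoked flywheel casting lying flat, 110 mm in diameter, 20 mm high; leave alone. Origin: underside centre.
- cover: Grey round cover casting, 68 mm in diameter with a boss, 28 mm high; leave alone. Origin: underside centre.
- steamchest: Grey block casting 50 x 60 x 34 mm with a round boss on top; leave alone. Origin: underside centre.
- wrench: Steel wrench 180 mm long lying on the bench; leave alone.
- mug: White mug 80 mm in diameter, 90 mm tall, on a 28 mm wooden block; leave alone. Origin: underside centre.
- screwbox: Clear open box 70 x 50 x 28 mm with brass fittings; leave alone. Origin: underside centre.
Mind the look-alikes: they are no part of the job. Leave any pink or purple look-alike of the cartridge alone.

How it is judged:
By the outcome, as a careful person would: the job done as asked, in the order asked, and still so for the second after the job is handed in, with the robot touching nothing.
It also fails if it takes over 72 s, if anything falls off the work surface, if the arm or the gripper's body presses on something with over 40 N, if the wrist force passes 120 N, or if a joint passes its speed limit or range.

## Working session

There is one attempt and no reset: what is moved stays moved. The work goes in short steps, Python scripts to look and compute and a tool call to move; the robot and the scene stay as the last step left them, time stands still between calls to the robot, and variables do not carry over. Pictures are saved under pics/ and viewed, and the job is handed in when it is done.

Besides the shell and the picture viewer there is one more tool, called after ">>>" as name(argument=value, ...), one argument or row to a line, values as JSON. play_rows: Moves the arm, as the interface text tells. Its arguments: {"type":"object","properties":{"slide":{"type":"array"},"twist":{"type":"array"},"hand":{"type":"number"}},"required":["slide","twist"]}

```bash
mkdir -p pics; ls
cat > h.py <<'E'
import numpy as np,cv2,pickle
from cell import readout,vision,job
def cap(n,f):
    d=vision.capture(n); pickle.dump(d,open(f'pics/{f}.pkl','wb')); cv2.imwrite(f'pics/{f}.png',d['pixels'][:,:,::-1]); return d
def load(f): return pickle.load(open(f'pics/{f}.pkl','rb'))
def par(d):
    f=210/np.tan(np.radians(d['vfov'])/2); R=cv2.Rodrigues(np.array(d['rvec'],float))[0]; t=np.array(d['tvec'],float).ravel(); return f,R,t
def unproj(d,u,v,z=None,Z=None):
    f,R,t=par(d); r=np.array([(u-d['cx'])/f,(v-d['cy'])/f,1.])
    if Z is not None:
        c=-R.T@t; w=R.T@r; return c+w*(Z-c[2])/w[2]
    if z is None: z=d['z_map'][int(round(v)),int(round(u))]
    return R.T@(r*z-t)
def crop(f,u0,v0,u1,v1,s,out):
    im=cv2.imread(f'pics/{f}.png')[v0:v1,u0:u1]; cv2.imwrite(f'pics/{out}.png',cv2.resize(im,None,fx=s,fy=s,interpolation=cv2.INTER_CUBIC))
E
python3 - <<'E'
from h import *
print(readout.sense())
for n in("scene","top","wrist"):
    d=cap(n,n+'0'); print(n,d['vfov'],d['cx'],d['cy'],d['rvec'],d['tvec'])
E
```

```text
pics
{'time_s': 0.0, 'joint_positions': array([ 1.10306317,  0.38421282,  0.01640276,  1.37117314, -0.0063096 ,
        1.38819657, -0.04649644]), 'joint_vel': array([-5.62512370e-05, -3.89885223e-04, -4.24842028e-04, -9.01536463e-04,
        7.34537139e-04,  2.35670156e-04,  1.02527506e-04]), 'effort': array([-8.36898871e-04, -6.27608228e+01,  8.43961649e-01, -3.71822155e+01,
        1.65756117e-02,  1.43349325e-02,  2.18718287e-05]), 'tcp_pos': array([ 0.24598559, -0.57400366,  0.23028629]), 'ee_rot': array([-2.62184587e+00,  1.72887252e+00,  2.57413493e-03]), 'wrist_force': array([ 0.14423515, -0.80358645,  0.04198401]), 'torque': array([-0.0072258 , -0.04622683,  0.02682237]), 'opening': 0.08543902403715467}
scene 43.61149153551613 279.6891123112675 211.51299948720117 [ 1.5342025   2.25665738 -0.70702142] [ 0.23321512 -0.39086366  1.67457053]
top 48.70672339707583 272.0638067316583 211.34298117797488 [ 2.18887626 -2.18311781  0.08024737] [-0.03271105  0.566742    1.0473463 ]
wrist 70.80305290855182 278.1421090054585 209.84267960521487 [-2.43019877  1.60327772  0.21808379] [-0.62480133 -0.03375153  0.37853236]
```

View pics/top0.png

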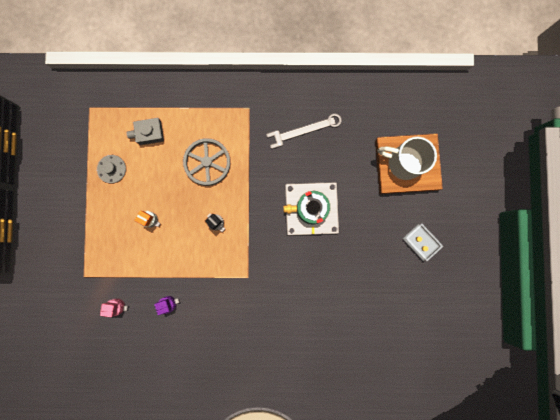

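View pics/scene0.png

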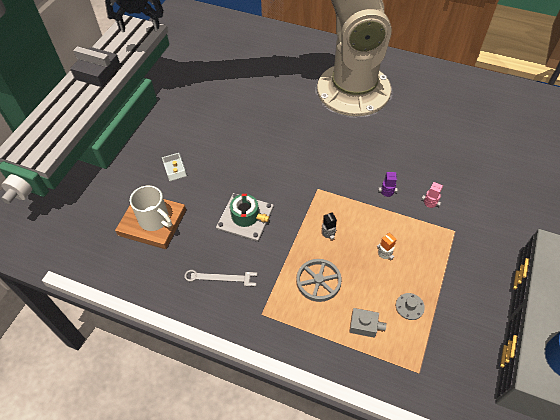

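View pics/wrist0.png

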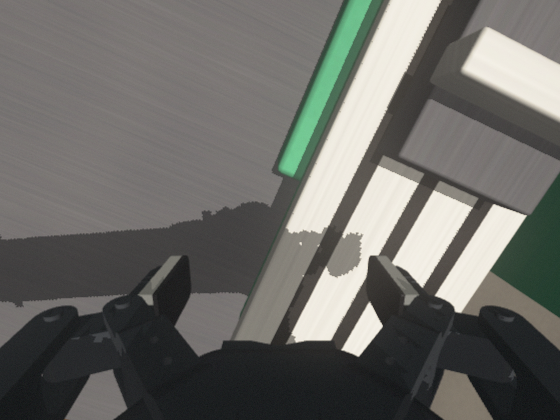

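Run:
```python
from h import *
crop('top0',125,195,175,245,10,'c1'); crop('top0',275,170,350,245,8,'c2')
d=load('top0')
for n,u,v in(("orange",147,217),("black",215,222),("mouth",313,208),("bench",290,300)):
    print(n,unproj(d,u,v))
```

```text
orange [0.54966051 0.24077956 0.07756713]
black [0.53913784 0.09275645 0.07829521]
mouth [ 0.57232447 -0.12263411  0.05159707]
bench [ 0.36318663 -0.07312957  0.00368365]
```

View pics/c1.png

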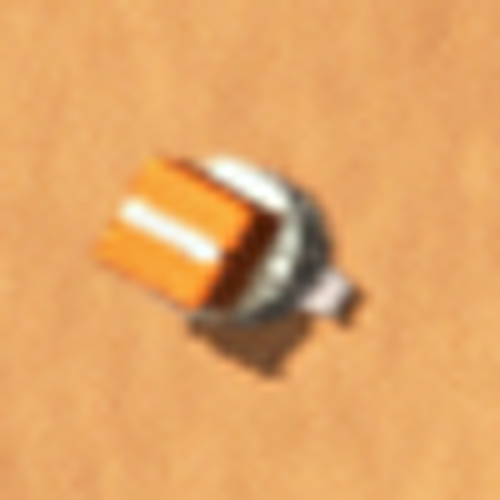

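View pics/c2.png

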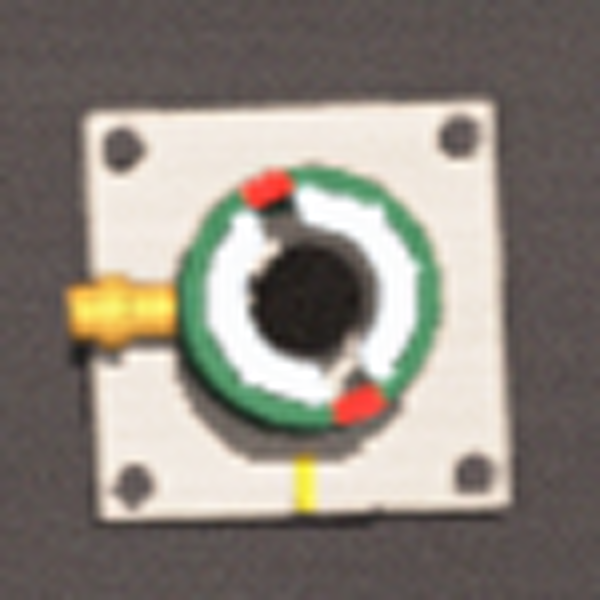

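```bash
cat >> h.py <<'E'
def tool():
    s=readout.sense(); return np.array(s['tcp_pos']),cv2.Rodrigues(np.array(s['ee_rot']))[0],s
def goto(p,yaw=None):
    """slide/twist for TCP target p with tool pointing down, tool x at world yaw (mod pi)"""
    P,R,s=tool()
    sl=R.T@(np.array(p)-P)*1000
    out=[sl]
    if yaw is not None:
        for k in (0,np.pi):
            x=np.array([np.cos(yaw+k),np.sin(yaw+k),0]);z=np.array([0,0,-1.]);y=np.cross(z,x)
            Rt=np.c_[x,y,z]; out.append(cv2.Rodrigues(R.T@Rt)[0].ravel())
    return out
E
python3 - <<'E'
from h import *
d=load('top0')
q=lambda x,y,u0,v0,s,Z: unproj(d,u0+(x+.5)/s-.5,v0+(y+.5)/s-.5,Z=Z)
c=[q(x,y,125,195,10,.074+.0037) for x,y in((155,157),(255,205),(205,310),(100,262))]
print(np.mean(c,0),[np.linalg.norm(c[i]-c[i-1]) for i in range(4)])
ang=lambda a,b:np.degrees(np.arctan2(b[1]-a[1],b[0]-a[0]))
print(ang(c[0],c[1]),ang(c[3],c[2]),ang(c[3],c[0]))
a,b=q(125,208,125,195,10,.0777),q(215,255,125,195,10,.0777);print('line',(a+b)/2,ang(a,b))
a,b=q(268,188,275,170,8,.06),q(358,405,275,170,8,.06);print('slot',(a+b)/2,ang(b,a),np.linalg.norm(a-b))
print(q(310,298,275,170,8,.06))
B=[q(x,y,275,170,8,.012) for x,y in((85,112),(493,102),(510,507),(98,518))]
print('base',np.mean(B,0),ang(B[3],B[0]),ang(B[2],B[1]),np.linalg.norm(B[0]-B[1]))
for u,v in((150,260),(110,200),(200,130)):print(unproj(d,u,v))
P,R,s=tool();print(R)
w=load('wrist0');f,Rw,t=par(w)
for z in(-.1,0,.1):
  p=Rw@(P+R@[0,0,z])+t;print(f*p[0]/p[2]+w['cx'],f*p[1]/p[2]+w['cy'],p[2])
print('cam in tool',R.T@(-Rw.T@t-P),R.T@Rw.T)
E
```

```text
[0.5476778  0.25063946 0.0777    ] [np.float64(0.02559426934133158), np.float64(0.024312806489720142), np.float64(0.025107916807983202), np.float64(0.025257248729492778)]
-115.34410235876487 -114.24441105807368 -26.498629492966568
line [0.54809864 0.25255406 0.0777    ] -117.228079327704
slot [ 0.57478525 -0.1233851   0.06      ] 22.297600126844134 0.06514791180333337
[ 0.57430356 -0.12257741  0.06      ]
base [ 0.57502062 -0.12302493  0.012     ] 1.8527541356255925 1.9698044418293876 0.11888834980569704
[0.45424414 0.25075408 0.00636529]
[0.59376063 0.34857971 0.00188879]
[0.75988714 0.1393624  0.00611789]
[[ 3.93953904e-01 -9.19129999e-01 -6.05375867e-04]
 [-9.19128979e-01 -3.93954369e-01  1.36908840e-03]
 [-1.49686069e-03  1.70607831e-05 -9.99998880e-01]]
274.87213262771587 479.9375188962151 0.05851857259821508
276.98531095034525 261.44149044480184 0.15496253024113507
277.4771844104397 210.5833132713773 0.25140648788405506
cam in tool [ 0.00071597 -0.06705475 -0.14229958] [[ 9.99999626e-01 -6.26165371e-04 -5.95988076e-04]
 [ 7.61420170e-04  9.64439460e-01  2.64302759e-01]
 [ 4.09297184e-04 -2.64303114e-01  9.64439576e-01]]
```

Run:
```python
from h import *
print(goto([.575,-.123,.23],np.radians(22.3)))
```

```text
[array([-285.05750815, -480.07407783,    0.92067597]), array([-1.15038999e-03,  1.19557407e-03, -1.55507450e+00]), array([1.20072102e-03, 1.15534241e-03, 1.58651751e+00])]
```

>>> play_rows(
  slide=[
    [-285,-480,0],
    [-285,-480,0],
    [-285,-480,0],
    [-285,-480,0],
    [-285,-480,0],
    [-285,-480,0],
    [-285,-480,0],
    [-285,-480,0],
    [-285,-480,0],
    [-285,-480,0],
    [-285,-480,0],
    [-285,-480,0],
  ],
  twist=[
    [0,0,-1.555],
    [0,0,-1.555],
    [0,0,-1.555],
    [0,0,-1.555],
    [0,0,-1.555],
    [0,0,-1.555],
    [0,0,-1.555],
    [0,0,-1.555],
    [0,0,-1.555],
    [0,0,-1.555],
    [0,0,-1.555],
    [0,0,-1.555],
  ],
  hand=1,
)

```text
time_s: 1.35
tcp_pos: [0.5775, -0.1155, 0.231]
ee_rot: [-3.075, -0.624, -0.002]
wrist_force: [0.4, 1.0, 0.5]
opening: 0.0856
```

Run:
```python
from h import *
d=cap('wrist','w1'); 
P,R,s=tool(); print(P,np.degrees(np.arctan2(R[1,0],R[0,0])),s['wrist_force'])
print(goto([.548,.251,.20],np.radians(65)))
```

```text
[ 0.57692206 -0.11737971  0.23083124] 22.767018694605575 [ 0.54639176  0.93714496 -0.02770384]
[array([ 115.84878079, -350.78137491,   31.97104008]), array([-0.00221639, -0.00227389, -0.73710215]), array([-0.00286467,  0.00279223,  2.4044875 ])]
```

View pics/w1.png

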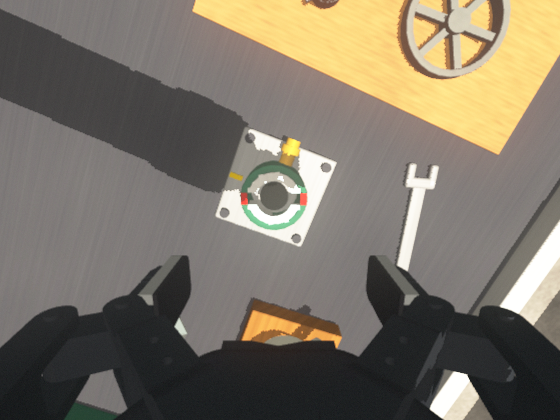

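Run:
```python
from h import *
crop('w1',205,120,345,250,5,'c3')
```

```text
(no output)
```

View pics/c3.png

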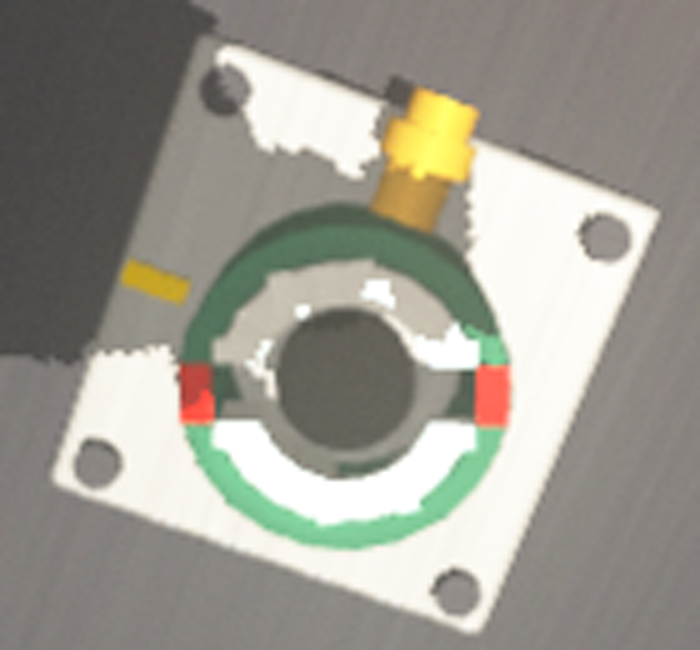

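>>> play_rows(
  slide=[
    [116,-351,32],
    [116,-351,32],
    [116,-351,32],
    [116,-351,32],
    [116,-351,32],
    [116,-351,32],
    [116,-351,32],
    [116,-351,32],
    [116,-351,32],
    [116,-351,32],
    [116,-351,32],
    [116,-351,32],
  ],
  twist=[
    [0,0,-0.737],
    [0,0,-0.737],
    [0,0,-0.737],
    [0,0,-0.737],
    [0,0,-0.737],
    [0,0,-0.737],
    [0,0,-0.737],
    [0,0,-0.737],
    [0,0,-0.737],
    [0,0,-0.737],
    [0,0,-0.737],
    [0,0,-0.737],
  ],
)

```text
time_s: 2.6
tcp_pos: [0.5502, 0.243, 0.1994]
ee_rot: [2.659, 1.672, -0.0]
wrist_force: [0.3, -0.6, 0.2]
opening: 0.0856
```

Run:
```python
from h import *
d=load('w1')
q=lambda x,y,Z,u0=205,v0=120,s=5: unproj(d,u0+(x+.5)/s-.5,v0+(y+.5)/s-.5,Z=Z)
ang=lambda a,b:np.degrees(np.arctan2(b[1]-a[1],b[0]-a[0]))
a,b=q(197,394,.06),q(492,397,.06);print('slot',(a+b)/2,ang(a,b),np.linalg.norm(a-b))
l,r=q(180,395,.06),q(511,395,.06);print((l+r)/2,np.linalg.norm(l-r))
bt=q(345,549,.06);n=np.array([-(r-l)[1],(r-l)[0],0]);n/=np.linalg.norm(n);c=(l+r)/2
print('bot dist',(bt-c)@n)
B=[q(x,y,.012) for x,y in((202,35),(659,212),(478,633),(54,483))]
print('base',np.mean(B,0),ang(B[3],B[2]),ang(B[0],B[1]))
d=cap('wrist','w2');P,R,s=tool();print(P,s['joint_vel'].round(3))
```

```text
slot [ 0.57598799 -0.12331951  0.06      ] 22.279619192217208 0.06422157614366186
[ 0.57613946 -0.12313427  0.06      ] 0.07205121668582873
bot dist -0.03536016258739599
base [ 0.57612716 -0.12276431  0.012     ] 2.2404258044304854 2.2546989025203152
[0.55007285 0.24338125 0.19942713] [-0.007  0.001 -0.008 -0.    -0.    -0.001 -0.004]
```

View pics/w2.png

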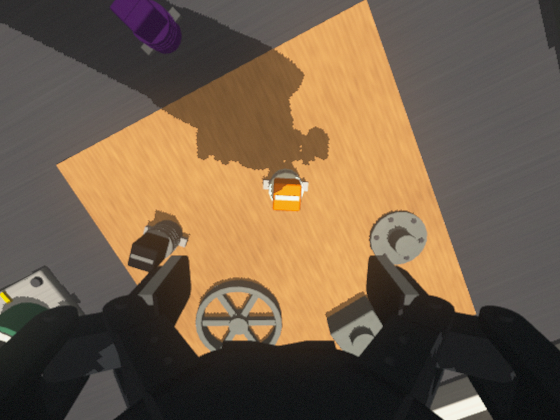

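Run:
```python
from h import *
crop('w2',250,160,325,225,10,'c4')
```

```text
(no output)
```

View pics/c4.png

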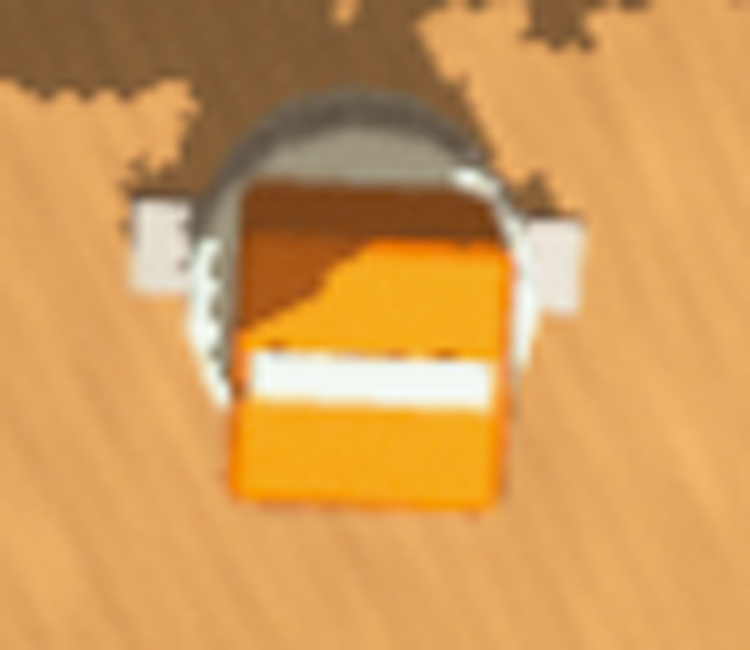

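Run:
```python
from h import *
d=load('w2')
q=lambda x,y,Z,u0=250,v0=160,s=10: unproj(d,u0+(x+.5)/s-.5,v0+(y+.5)/s-.5,Z=Z)
ang=lambda a,b:np.degrees(np.arctan2(b[1]-a[1],b[0]-a[0]))
print('board',unproj(d,287,240),unproj(d,330,200),'top',unproj(d,286,205))
Z=.078
c=[q(x,y,Z) for x,y in((240,236),(512,246),(497,512),(230,498))]
print(np.mean(c,0),[np.linalg.norm(c[i]-c[i-1]) for i in range(4)],ang(c[0],c[1]),ang(c[3],c[2]))
a,b=q(250,374,Z),q(492,384,Z);print((a+b)/2,ang(a,b))
a,b=q(160,247,.018),q(555,267,.018);print('lugs',(a+b)/2,ang(a,b),np.linalg.norm(a-b))
cx=np.mean(c,0)
print(goto([.549,.2515,.046],np.radians(63.5)))
```

```text
board [0.61344451 0.22408693 0.00295855] [0.59003791 0.29122726 0.00261067] top [0.55480213 0.24839395 0.07730786]
[0.54801906 0.25211409 0.078     ] [np.float64(0.024558936507590813), np.float64(0.024606439698092), np.float64(0.02498203935803708), np.float64(0.02476964092939247)] 62.15310082758873 61.173822933524306
[0.54844377 0.25204579 0.078     ] 61.859863878316865
lugs [0.54846157 0.25221246 0.018     ] 61.346338256635775 0.043955225422692173
[array([  6.92170536,  -4.5839125 , 153.42107519]), array([0.00066658, 0.00043724, 0.01474346]), array([-6.83603274e-04,  1.04216914e-03, -3.12684895e+00])]
```

Run:
```python
from h import *
print(goto([.5483,.252,.046],np.radians(62)))
```

```text
[array([  7.06934414,  -5.43138073, 153.42044776]), array([0.00067229, 0.0004285 , 0.0409234 ]), array([-6.64415323e-04,  1.04241797e-03, -3.10066901e+00])]
```

>>> play_rows(
  slide=[
    [7,-5.5,40],
    [7,-5.5,80],
    [7,-5.5,115],
    [7,-5.5,140],
    [7,-5.5,153.4],
    [7,-5.5,153.4],
    [7,-5.5,153.4],
  ],
  twist=[
    [0,0,0.041],
    [0,0,0.041],
    [0,0,0.041],
    [0,0,0.041],
    [0,0,0.041],
    [0,0,0.041],
    [0,0,0.041],
  ],
)

```text
time_s: 3.35
tcp_pos: [0.5481, 0.2541, 0.0471]
ee_rot: [-2.691, -1.621, -0.002]
wrist_force: [-0.1, -0.2, 0.6]
opening: 0.0852
```

Run:
```python
from h import *
print(goto([.5483,.252,.046],np.radians(62)))
d=cap('wrist','w3')
```

```text
[array([-1.81864153,  1.14920193,  1.13379561]), array([ 0.00074607, -0.00124438,  0.00236358]), array([ 1.95319483e-03,  1.17104784e-03, -3.13922825e+00])]
```

View pics/w3.png

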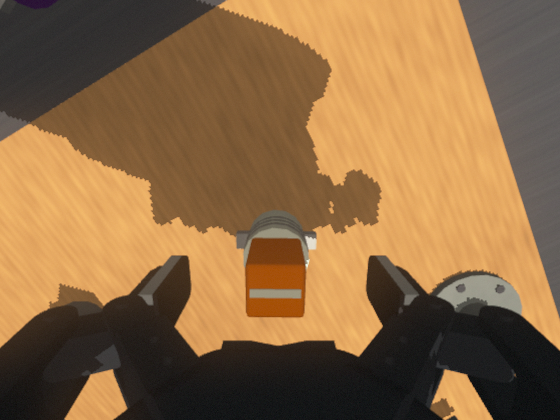

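>>> play_rows(
  slide=[
    [-1.5,1,0.5],
    [-1.5,1,0.5],
    [-1.5,1,0.5],
    [-1.5,1,0.5],
    [-1.5,1,0.5],
    [-1.5,1,0.5],
    [-1.5,1,0.5],
    [-1.5,1,0.5],
  ],
  twist=[
    [0,0,0],
    [0,0,0],
    [0,0,0],
    [0,0,0],
    [0,0,0],
    [0,0,0],
    [0,0,0],
    [0,0,0],
  ],
  hand=0,
)

```text
time_s: 4.2
tcp_pos: [0.5479, 0.2524, 0.0459]
ee_rot: [2.69, 1.622, 0.001]
wrist_force: [-0.2, -0.9, 4.8]
opening: 0.0255
```

Run:
```python
from h import *
P,R,s=tool();print(P,np.degrees(np.arctan2(R[1,0],R[0,0])),s['opening'],s['wrist_force'])
d=cap('wrist','w4')
```

```text
[0.54787008 0.25239768 0.0459034 ] 62.16241534486833 0.02547944219880249 [-0.24521318 -0.87140881  4.81109968]
```

View pics/w4.png

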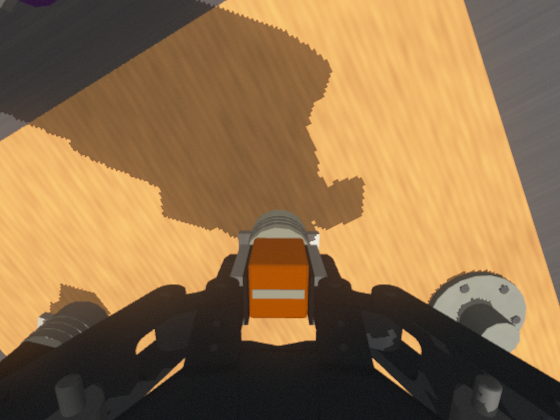

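>>> play_rows(
  slide=[
    [0,0,-20],
    [0,0,-50],
    [0,0,-90],
    [0,0,-130],
    [0,0,-150],
    [0,0,-150],
    [0,0,-150],
  ],
  twist=[
    [0,0,0],
    [0,0,0],
    [0,0,0],
    [0,0,0],
    [0,0,0],
    [0,0,0],
    [0,0,0],
  ],
)

```text
time_s: 4.95
tcp_pos: [0.5472, 0.2519, 0.1943]
ee_rot: [2.691, 1.622, -0.002]
wrist_force: [-1.0, 0.0, -2.8]
opening: 0.0252
```

Run:
```python
from h import *
P,R,s=tool();print(P,np.degrees(np.arctan2(R[1,0],R[0,0])),s['opening'],s['wrist_force'],s['torque'])
print(goto([.576,-.123,.15],np.radians(22.3)))
d=cap('wrist','w5');d=cap('top','t5');d=cap('scene','s5')
for f in('w4','w5'): crop(f,220,190,340,330,4,f+'c')
```

```text
[0.54717933 0.25190422 0.19430672] 62.166076597833936 0.025236835570662804 [-0.9820349   0.01835468 -2.78728113] [ 0.07371561  0.01723614 -0.0016465 ]
[array([-318.02689971,  200.55981015,   44.51456219]), array([-2.19489232e-04,  1.20228493e-03,  6.95793900e-01]), array([-1.53260991e-03, -2.79793386e-04, -2.44579830e+00])]
```

View pics/w5.png

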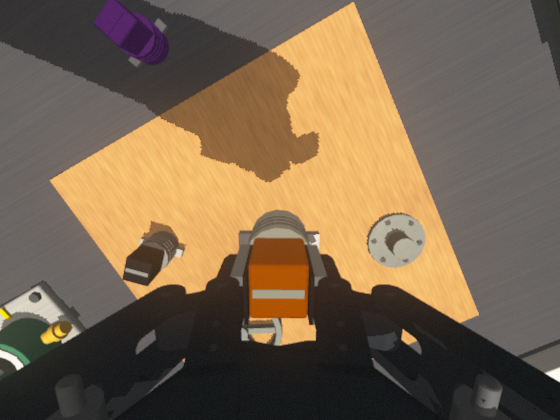

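View pics/s5.png

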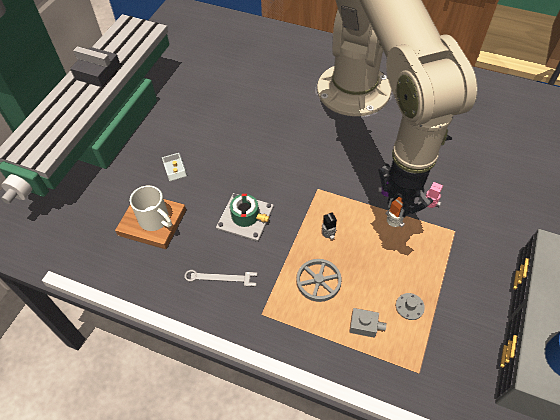

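Run:
```python
from h import *
P,R,s=tool()
crop('w5',220,200,340,330,6,'w5c')
d=load('w5')
for u,v in((253,294.5),(304,294.5),(278.5,294.5),(278.5,266),(278.5,318)):
    print(R.T@(unproj(d,u,v,Z=P[2]+.031)-P)*1000)
print(R.T@(unproj(d,270,305)-P)*1000,R.T@(unproj(d,285,280)-P)*1000)
```

```text
[-10.66327519   2.47973604 -30.97676495]
[ 11.19608022   2.48624922 -31.03588603]
[  0.26715738   2.48299286 -31.00632753]
[  0.27272179 -10.87752166 -30.97718923]
[  0.26232344  14.08956239 -31.0316406 ]
[ -3.37913395   6.7632933  -32.28104459] [  2.98462088  -5.03700674 -32.14329656]
```

View pics/w5c.png

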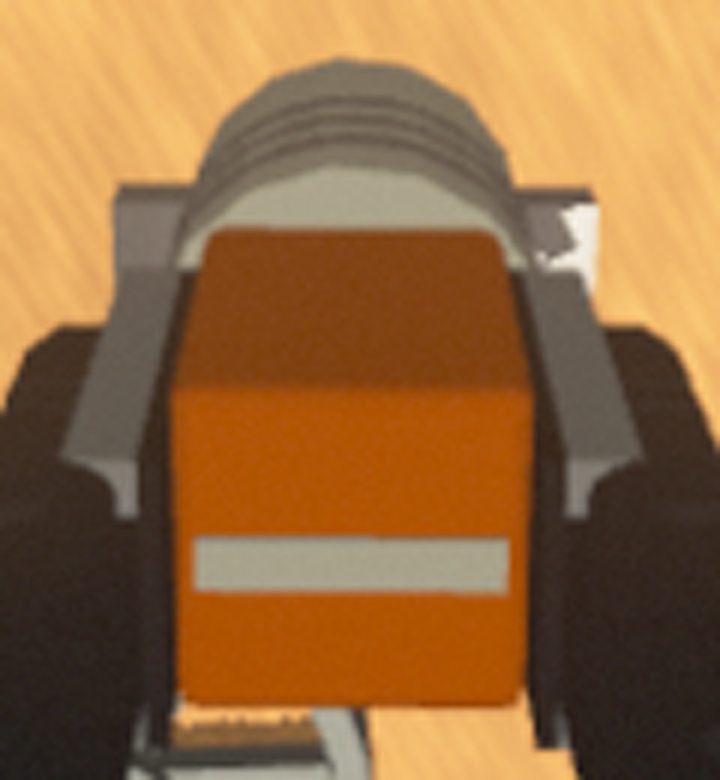

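Run:
```python
from h import *
P,R,s=tool()
d=load('w5')
for u,v,z in((319,231.5,.029),(319,248,.029),(239.5,231.5,.029),(278.5,293.8,-.031),(278,265,-.031),(278,317.2,-.031),(278.7,238.3,.003)):
    print(z,R.T@(unproj(d,u,v,Z=P[2]-z)-P)*1000)
```

```text
0.029 [25.48314228 -4.69074784 28.94150506]
0.029 [25.87518146  6.26686064 28.91653492]
0.029 [-23.6415252   -4.71425373  29.0743876 ]
-0.031 [  0.26729786   2.14567269 -31.00559186]
-0.031 [  0.06477798 -11.3328859  -30.97563333]
-0.031 [  0.04317789  13.68516534 -31.03016563]
0.003 [  0.48556973 -10.16888062   3.02089418]
```

Run:
```python
from h import *
print(goto([.5749,-.1225,.194],np.radians(22.3)))
```

```text
[array([-317.60991162,  199.54194286,   -0.34912599]), array([-0.00115251,  0.00335314,  0.69584439]), array([-4.27434176e-03, -1.46914223e-03, -2.44574447e+00])]
```

>>> play_rows(
  slide=[
    [-28,18,0],
    [-63,40,0],
    [-103,65,0],
    [-143,90,0],
    [-183,115,0],
    [-223,140,0],
    [-263,165,0],
    [-295,185,0],
    [-312,196,0],
    [-317.6,199.5,0],
    [-317.6,199.5,0],
    [-317.6,199.5,0],
  ],
  twist=[
    [0,0,0.07],
    [0,0,0.14],
    [0,0,0.22],
    [0,0,0.3],
    [0,0,0.38],
    [0,0,0.46],
    [0,0,0.54],
    [0,0,0.62],
    [0,0,0.68],
    [0,0,0.696],
    [0,0,0.696],
    [0,0,0.696],
  ],
)

```text
time_s: 6.3
tcp_pos: [0.5758, -0.1191, 0.1951]
ee_rot: [-3.08, -0.614, 0.0]
wrist_force: [0.2, 0.9, -3.1]
opening: 0.0251
```

Run:
```python
from h import *
P,R,s=tool();print(P,np.degrees(np.arctan2(R[1,0],R[0,0])),s['opening'],s['wrist_force'],s['torque'],s['joint_vel'].round(3))
print(goto([.5749,-.1225,.114],np.radians(22.3)))
```

```text
[ 0.57578571 -0.11906993  0.1951225 ] 22.53902211428806 0.025051310310099495 [ 0.17790586  0.85729214 -3.08367583] [0.11307086 0.03872054 0.00967862] [-0.009 -0.006 -0.006 -0.     0.001 -0.    -0.   ]
[array([-2.14855056,  2.95162573, 81.1177052 ]), array([-0.00151737, -0.00019047,  0.00417187]), array([ 2.98800432e-04, -2.38031065e-03, -3.13741987e+00])]
```

>>> play_rows(
  slide=[
    [-1,1.5,30],
    [-2,3,60],
    [-2,3,76],
    [-2,3,81],
    [-2,3,81],
    [-2,3,81],
    [-2,3,81],
  ],
  twist=[
    [0,0,0.004],
    [0,0,0.004],
    [0,0,0.004],
    [0,0,0.004],
    [0,0,0.004],
    [0,0,0.004],
    [0,0,0.004],
  ],
)

```text
time_s: 7.0
tcp_pos: [0.5759, -0.1249, 0.1159]
ee_rot: [3.083, 0.602, 0.004]
wrist_force: [-0.5, -0.6, -2.2]
opening: 0.0255
```

Run:
```python
from h import *
P,R,s=tool();print(P,np.degrees(np.arctan2(R[1,0],R[0,0])),s['opening'],s['wrist_force'],s['torque'],s['joint_vel'].round(3))
print(goto([.5749,-.1225,.114],np.radians(22.3)))
d=cap('scene','s6');d=cap('top','t6');d=cap('wrist','w6')
crop('s6',200,150,300,240,7,'s6c');crop('w6',180,160,380,330,4,'w6c')
```

```text
[ 0.57593833 -0.12490378  0.11587724] 22.109161973891446 0.025504049172396976 [-0.54357875 -0.57401534 -2.22952272] [ 0.05168315 -0.00734078 -0.01384463] [ 0.004 -0.     0.005  0.002  0.001 -0.001 -0.001]
[array([-0.06110354, -2.62007631,  1.87397443]), array([ 0.00120497, -0.00204521, -0.00333198]), array([-3.20921011e-03, -1.89076087e-03,  3.13825846e+00])]
```

View pics/s6c.png

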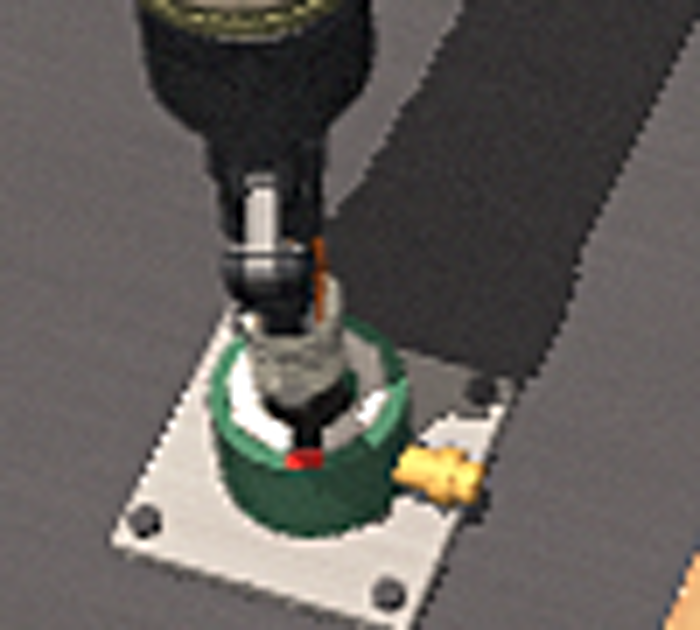

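View pics/w6c.png

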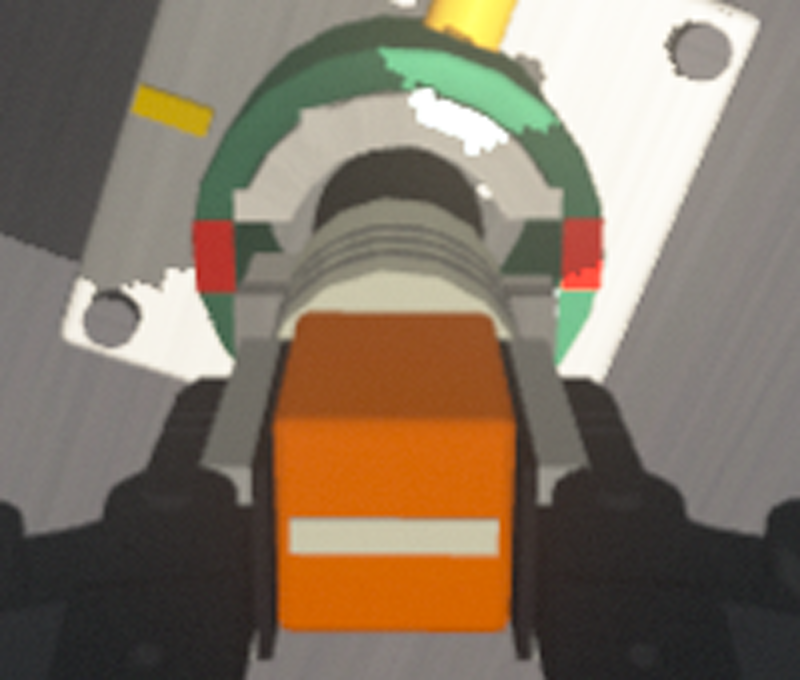

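Run:
```python
from h import *
P,R,s=tool();print(P,s['joint_vel'].round(4))
d=load('w6')
px=lambda x,y:(180+(x+.5)/4-.5,160+(y+.5)/4-.5)
T=lambda x,y,Z:(R.T@(unproj(d,*px(x,y),Z=Z)-P)*1000).round(2)
print('red',T(214,256,.06),T(582,255,.06)); print('red edges y', T(582,218,.06),T(582,291,.06))
print('outer rim',T(193,255,.06),T(604,255,.06))
zt=P[2]-.029
print('lug back edge',T(270,253,zt),T(530,272,zt),'ends',T(247,260,zt),T(555,275,zt))
print('line',T(394,537,P[2]+.031), T(394,420,P[2]+.031),T(394,630,P[2]+.031))
```

```text
[ 0.57545581 -0.12531997  0.11528204] [ 0.001   0.0033  0.0024  0.0052 -0.0016 -0.0001 -0.0021]
red [-31.28  -1.87  55.24] [33.44 -1.98 55.32]
red edges y [33.16 -8.76 55.31] [33.72  4.73 55.33]
outer rim [-34.96  -2.06  55.24] [37.32 -1.97 55.32]
lug back edge [-18.53 -10.88  28.97] [21.19 -7.78 29.02] ends [-22.08  -9.76  28.97] [25.04 -7.29 29.02]
line [  0.32   1.47 -31.  ] [  0.33 -12.12 -31.01] [  0.32  12.85 -30.99]
```

Run:
```python
from h import *
crop('w6',225,205,335,265,7,'w6d')
```

```text
(no output)
```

View pics/w6d.png

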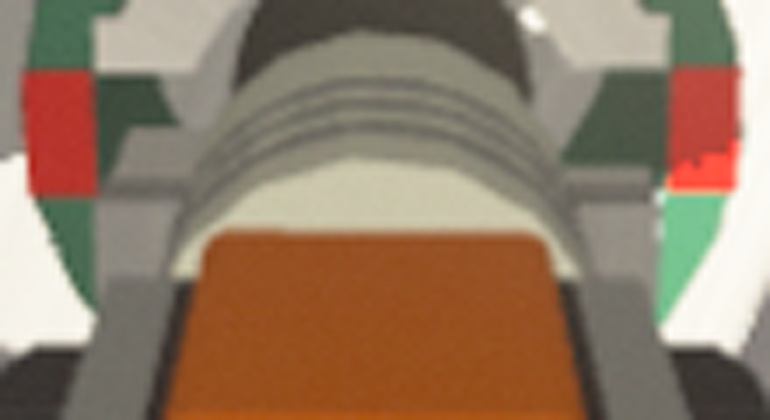

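Run:
```python
from h import *
P,R,s=tool();print(P,s['joint_vel'].round(4))
d=load('w6')
px=lambda x,y:(225+(x+.5)/7-.5,205+(y+.5)/7-.5)
T=lambda x,y,Z:(R.T@(unproj(d,*px(x,y),Z=Z)-P)*1000).round(2)
zt=P[2]-.029
for z in(zt,):print(T(97,194,z),T(658,199,z),T(97,275,z))
print(T(20,72,.06),T(20,195,.06),T(741,70,.06),T(737,191,.06))
print(s['wrist_force'],s['torque'])
```

```text
[ 0.57545581 -0.12531997  0.11528204] [ 0.001   0.0033  0.0024  0.0052 -0.0016 -0.0001 -0.0021]
[-24.05  -4.81  28.97] [25.26 -4.29 29.03] [-24.33   2.81  28.97]
[-34.99  -8.3   55.23] [-35.59   4.69  55.24] [36.88 -8.43 55.32] [37.06  4.35 55.33]
[-0.08006256  0.29721874 -2.74900106] [ 0.03602117 -0.0170413  -0.05253244]
```

>>> play_rows(
  slide=[
    [0.3,-2.3,0],
    [0.3,-2.3,5],
    [0.3,-2.3,9],
    [0.3,-2.3,12],
    [0.3,-2.3,14],
    [0.3,-2.3,14],
    [0.3,-2.3,14],
  ],
  twist=[
    [0,0,0],
    [0,0,0],
    [0,0,0],
    [0,0,0],
    [0,0,0],
    [0,0,0],
    [0,0,0],
  ],
)

```text
time_s: 7.85
tcp_pos: [0.5744, -0.1231, 0.1004]
ee_rot: [-3.083, -0.601, 0.0]
wrist_force: [-0.2, 0.7, -1.0]
opening: 0.0255
```

Run:
```python
from h import *
P,R,s=tool();print(P,np.degrees(np.arctan2(R[1,0],R[0,0])),s['opening'],s['wrist_force'],s['torque'],s['joint_vel'].round(3))
d=cap('wrist','w7')
crop('w7',205,190,355,270,5,'w7c')
```

```text
[ 0.5744205  -0.12305272  0.10037488] 22.06099056090129 0.025463142091715657 [-0.21516821  0.65823451 -1.03888987] [-0.01375016  0.00674479  0.00803174] [-0.    -0.003  0.    -0.002  0.001  0.001 -0.001]
```

View pics/w7c.png

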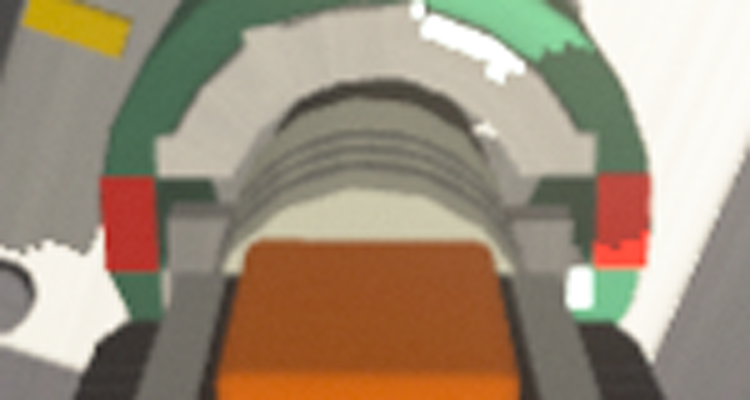

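Run:
```python
from h import *
P,R,s=tool()
d=load('w7')
px=lambda x,y:(205+(x+.5)/5-.5,190+(y+.5)/5-.5)
T=lambda x,y,Z:(R.T@(unproj(d,*px(x,y),Z=Z)-P)*1000).round(2)
zt=P[2]-.029
print(T(168,214,zt),T(572,217,zt),zt)
print(T(101,177,.06),T(103,270,.06),T(652,176,.06),T(649,267,.06),T(157,220,.06),T(597,220,.06))
print(s['wrist_force'],s['torque'])
```

```text
[-24.41  -4.87  28.99] [25.22 -4.44 29.01] 0.07151489212321732
[-34.59  -5.86  40.51] [-34.95   7.1   40.51] [37.11 -5.94 40.52] [37.35  6.73 40.52] [-27.53   0.08  40.51] [30.2   0.13 40.52]
[ 0.77469831 -0.67027748 -2.17124318] [-0.00111665 -0.02769947 -0.04307137]
```

>>> play_rows(
  slide=[
    [0.8,0.1,0],
    [0.8,0.1,2],
    [0.8,0.1,4],
    [0.8,0.1,6],
    [0.8,0.1,8],
    [0.8,0.1,8],
    [0.8,0.1,8],
  ],
  twist=[
    [0,0,-0.01],
    [0,0,-0.01],
    [0,0,-0.01],
    [0,0,-0.01],
    [0,0,-0.01],
    [0,0,-0.01],
    [0,0,-0.01],
  ],
)

```text
time_s: 8.6
tcp_pos: [0.5751, -0.1228, 0.0923]
ee_rot: [-3.08, -0.617, 0.0]
wrist_force: [-0.2, 0.0, -2.1]
opening: 0.0251
```

Run:
```python
from h import *
P,R,s=tool();print(P,np.degrees(np.arctan2(R[1,0],R[0,0])),s['opening'],s['wrist_force'],s['torque'],s['joint_vel'].round(3))
```

```text
[ 0.57514153 -0.12281796  0.09234299] 22.636967834519854 0.0251196275805781 [-0.21711985  0.04571771 -2.06234066] [ 0.01069572 -0.04869122 -0.04335493] [ 0.002 -0.004 -0.001 -0.002  0.001  0.001  0.002]
```

>>> play_rows(
  slide=[
    [0,0,1],
    [0,0,2],
    [0,0,3],
    [0,0,4],
    [0,0,4],
    [0,0,4],
  ],
  twist=[
    [0,0,0],
    [0,0,0],
    [0,0,0],
    [0,0,0],
    [0,0,0],
    [0,0,0],
  ],
)

```text
time_s: 9.2
tcp_pos: [0.5754, -0.1229, 0.0888]
ee_rot: [3.08, 0.616, 0.001]
wrist_force: [-1.3, 0.6, 4.1]
opening: 0.025
```

Run:
```python
from h import *
P,R,s=tool();print(P,np.degrees(np.arctan2(R[1,0],R[0,0])),s['opening'],s['wrist_force'],s['torque'],s['joint_vel'].round(3))
d=cap('wrist','w8')
crop('w8',205,190,355,270,5,'w8c')
```

```text
[ 0.57537673 -0.12288446  0.08876886] 22.632786349133923 0.02497895957898707 [-1.29509705  0.58917831  4.08391868] [0.02386973 0.39205677 0.03997973] [-0.001  0.002  0.001 -0.     0.001 -0.     0.   ]
```

View pics/w8c.png

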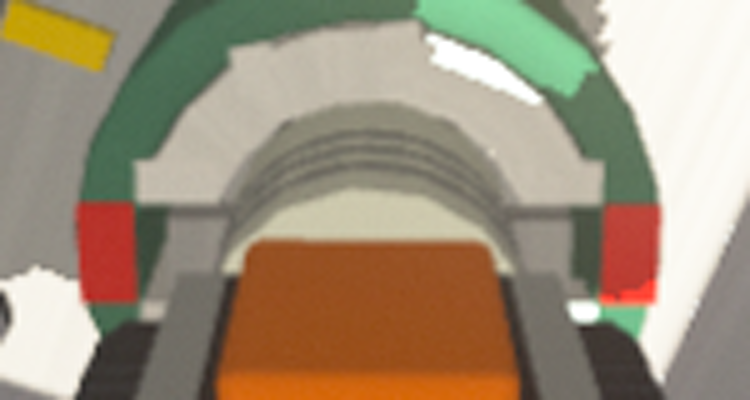

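>>> play_rows(
  slide=[
    [0,0,2],
    [0,0,4],
    [0,0,6],
    [0,0,8],
    [0,0,9],
    [0,0,9],
    [0,0,9],
  ],
  twist=[
    [0,0,0],
    [0,0,0],
    [0,0,0],
    [0,0,0],
    [0,0,0],
    [0,0,0],
    [0,0,0],
  ],
)

```text
time_s: 9.95
tcp_pos: [0.5754, -0.1229, 0.08]
ee_rot: [3.08, 0.616, 0.001]
wrist_force: [-3.7, 0.6, 9.1]
opening: 0.0251
```

Run:
```python
from h import *
P,R,s=tool();print(P,np.degrees(np.arctan2(R[1,0],R[0,0])),s['opening'],s['wrist_force'],s['torque'],s['joint_positions'].round(3))
d=cap('wrist','w9')
crop('w9',205,190,355,330,5,'w9c')
```

```text
[ 0.57541654 -0.12287621  0.07997506] 22.633718387254227 0.02514671766505314 [-3.74716995  0.61967863  9.0841799 ] [0.08478412 0.89446704 0.01196423] [ 0.512  0.465 -0.463  1.649  0.229  1.081  0.379]
```

View pics/w9c.png

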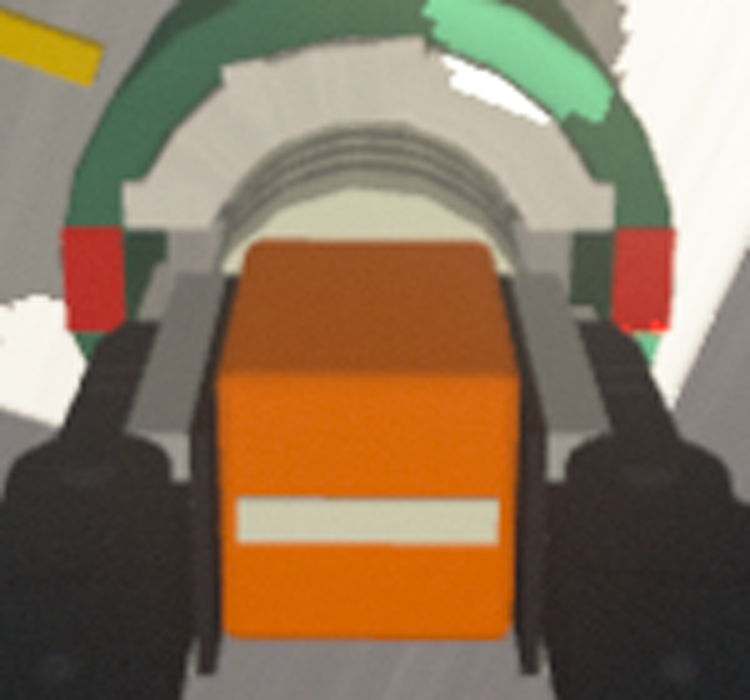

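>>> play_rows(
  slide=[
    [-0.4,0,0.3],
    [-0.4,0,0.3],
    [-0.3,0,0.3],
    [-0.3,-0.1,0.3],
    [-0.3,-0.1,0.3],
    [-0.2,-0.1,0.3],
    [-0.2,-0.1,0.3],
  ],
  twist=[
    [0,0,0],
    [0,0,0.08],
    [0,0,0.16],
    [0,0,0.24],
    [0,0,0.32],
    [0,0,0.4],
    [0,0,0.4],
  ],
)

```text
time_s: 10.7
tcp_pos: [0.5761, -0.1233, 0.0802]
ee_rot: [3.141, -0.013, 0.004]
wrist_force: [-0.0, -0.4, 9.5]
opening: 0.0253
```

```bash
cat > st.py <<'E'
from h import *
P,R,s=tool();print(P,np.degrees(np.arctan2(R[1,0],R[0,0])),s['opening'],s['wrist_force'],s['torque'],s['joint_positions'].round(3),s['time_s'])
E
python3 st.py
python3 - <<'E'
from h import *
d=cap('wrist','w10')
crop('w10',205,190,355,330,5,'w10c')
E
```

```text
[ 0.57613237 -0.12334337  0.08023704] -0.466231586162049 0.025294549342891336 [-0.01140931 -0.3627097   9.52534921] [-0.21216506  0.2608743  -0.03250428] [ 0.454  0.452 -0.385  1.652  0.189  1.071  0.006] 10.7
```

View pics/w10c.png

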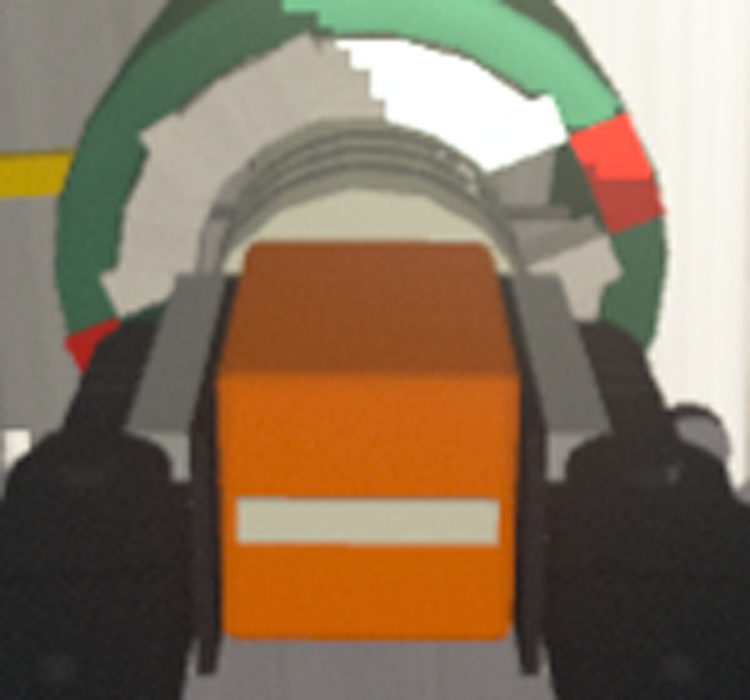

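>>> play_rows(
  slide=[
    [0,0,0.2],
    [0.1,0,0.2],
    [0.1,-0.1,0.2],
    [0.2,-0.1,0.2],
    [0.2,-0.1,0.2],
    [0.3,-0.1,0.2],
    [0.4,-0.1,0.2],
    [0.4,-0.1,0.2],
    [0.4,-0.1,0.2],
    [0.4,-0.1,0.2],
  ],
  twist=[
    [0,0,0.1],
    [0,0,0.2],
    [0,0,0.3],
    [0,0,0.4],
    [0,0,0.5],
    [0,0,0.6],
    [0,0,0.7],
    [0,0,0.8],
    [0,0,0.88],
    [0,0,0.88],
  ],
)

```text
time_s: 11.75
tcp_pos: [0.5765, -0.1233, 0.0801]
ee_rot: [-2.837, 1.35, -0.005]
wrist_force: [-0.2, -0.2, 8.8]
opening: 0.0252
```

```bash
python3 st.py
```

```text
[ 0.57651559 -0.12330274  0.08007449] -50.889161250843586 0.025238397232581325 [-0.22295294 -0.15362516  8.84943191] [-0.09508851  0.31495871 -0.05001529] [ 0.327  0.434 -0.219  1.657  0.105  1.059 -0.812] 11.75
```

>>> play_rows(
  slide=[
    [0,0,0],
    [0,0,0],
    [0,0,0],
    [0,0,0],
    [0,0,0],
  ],
  twist=[
    [0,0,0.04],
    [0,0,0.08],
    [0,0,0.12],
    [0,0,0.13],
    [0,0,0.13],
  ],
)

```text
time_s: 12.25
tcp_pos: [0.5765, -0.1233, 0.08]
ee_rot: [-2.745, 1.527, -0.004]
wrist_force: [0.1, -0.3, 9.1]
opening: 0.0252
```

```bash
python3 st.py
```

```text
[ 0.5764615  -0.12331464  0.08002195] -58.18884756148609 0.025226733220491238 [ 0.11948134 -0.31151777  9.09966026] [-0.18817767  0.38416396  0.05833127] [ 0.308  0.432 -0.195  1.658  0.094  1.058 -0.931] 12.25
```

>>> play_rows(
  slide=[
    [0,0,0],
    [0,0,0],
    [0,0,0],
  ],
  twist=[
    [0,0,0.015],
    [0,0,0.03],
    [0,0,0.03],
  ],
)

```text
time_s: 12.55
tcp_pos: [0.5764, -0.1233, 0.08]
ee_rot: [-2.722, 1.568, -0.004]
wrist_force: [-0.9, -1.2, 9.3]
opening: 0.0253
```

```bash
python3 st.py
```

```text
[ 0.57638682 -0.1233203   0.08000269] -59.88147984502788 0.025254924478886304 [-0.94084943 -1.17540911  9.3384793 ] [-0.1882518   0.42034779  0.38472907] [ 0.304  0.431 -0.19   1.659  0.091  1.058 -0.958] 12.55
```

>>> play_rows(
  slide=[
    [0,0,-0.5],
    [0,0,-1],
    [0,0,-2],
    [0,0,-3],
    [0,0,-3],
  ],
  twist=[
    [0,0,-0.008],
    [0,0,-0.008],
    [0,0,-0.008],
    [0,0,-0.008],
    [0,0,-0.008],
  ],
)

```text
time_s: 13.05
tcp_pos: [0.5762, -0.1233, 0.0826]
ee_rot: [-2.728, 1.557, -0.004]
wrist_force: [0.3, -2.2, 5.8]
opening: 0.0252
```

```bash
python3 st.py
```

```text
[ 0.57624993 -0.12333186  0.08256128] -59.431143332314555 0.02518053711523295 [ 0.34545592 -2.24315696  5.83998451] [-0.41100309 -0.19479699  0.10434597] [ 0.306  0.429 -0.191  1.656  0.091  1.063 -0.95 ] 13.05
```

>>> play_rows(
  slide=[
    [0,0,0],
    [0,0,0],
    [0,0,0],
    [0,0,0],
    [0,0,0],
    [0,0,0],
    [0,0,0],
    [0,0,0],
  ],
  twist=[
    [0,0,0],
    [0,0,0],
    [0,0,0],
    [0,0,0],
    [0,0,0],
    [0,0,0],
    [0,0,0],
    [0,0,0],
  ],
  hand=1,
)

```text
time_s: 13.85
tcp_pos: [0.5754, -0.1227, 0.0819]
ee_rot: [-2.729, 1.557, 0.0]
wrist_force: [-0.2, -0.1, -0.2]
opening: 0.0852
```

```bash
python3 st.py
python3 - <<'E'
from h import *
d=cap('wrist','w11')
E
```

```text
[ 0.57535476 -0.12271962  0.08194436] -59.415841577134124 0.08519313675893908 [-0.17075063 -0.10313194 -0.22781805] [-0.00558681 -0.01410099 -0.01068188] [ 0.306  0.429 -0.192  1.657  0.091  1.064 -0.95 ] 13.85
```

View pics/w11.png

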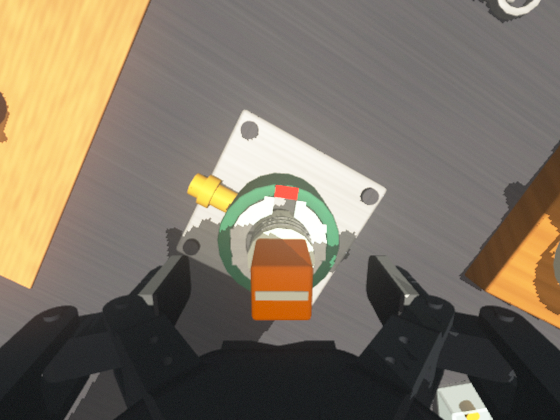

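>>> play_rows(
  slide=[
    [0,0,-20],
    [0,0,-50],
    [0,0,-90],
    [0,0,-120],
    [0,0,-130],
    [0,0,-130],
    [0,0,-130],
    [0,0,-130],
  ],
  twist=[
    [0,0,0],
    [0,0,0],
    [0,0,0],
    [0,0,0],
    [0,0,0],
    [0,0,0],
    [0,0,0],
    [0,0,0],
  ],
)

```text
time_s: 14.7
tcp_pos: [0.5744, -0.1226, 0.2099]
ee_rot: [2.728, -1.556, -0.005]
wrist_force: [0.3, -0.1, -0.7]
opening: 0.0855
```

```bash
python3 st.py
python3 - <<'E'
from h import *
d=cap('wrist','w12')
crop('w12',210,150,340,260,6,'w12c')
d=cap('top','t12');d=cap('scene','s12')
E
```

```text
[ 0.57443988 -0.12263442  0.20994278] -59.413677184365426 0.08549203891199124 [ 0.31295495 -0.13896094 -0.70269828] [ 0.01130694 -0.00885898  0.00370713] [ 0.31   0.324 -0.197  1.502  0.064  1.325 -0.93 ] 14.7
```

View pics/w12c.png

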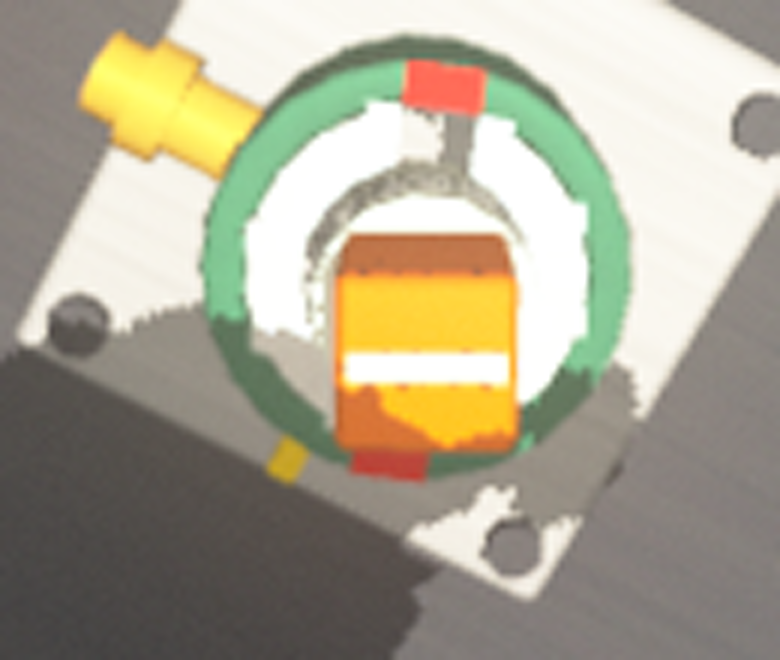

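View pics/s12.png

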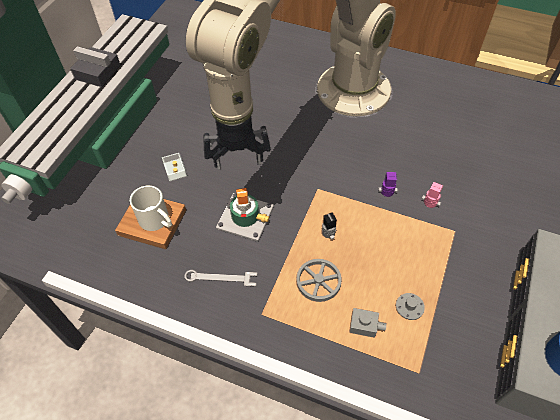

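Run:
```python
from h import *
d=load('w12')
px=lambda x,y:(210+(x+.5)/6-.5,150+(y+.5)/6-.5)
ang=lambda a,b:np.degrees(np.arctan2(b[1]-a[1],b[0]-a[0]))
def med(x0,x1,y0,y1):
    u0,v0=px(x0,y0);u1,v1=px(x1,y1)
    return np.median([unproj(d,u,v)[2] for u in range(int(u0)+1,int(u1)) for v in range(int(v0)+1,int(v1))])
print('head top z',med(350,500,290,440),'ring',med(260,300,180,280),med(545,580,180,300),'base',med(560,650,40,60), 'rim', med(215,238,240,300))
a,b=unproj(d,*px(345,369),Z=.115),unproj(d,*px(508,370),Z=.115);print((a+b)/2,ang(a,b))
c=[unproj(d,*px(x,y),Z=.115) for x,y in((337,276),(517,276),(518,452),(333,448))];print(np.mean(c,0),ang(c[0],c[1]),np.linalg.norm(c[0]-c[1]))
a,b=unproj(d,*px(445,88),Z=.06),unproj(d,*px(388,466),Z=.06);print('slots',ang(b,a),(a+b)/2)
```

```text
head top z 0.11491865573094788 ring 0.059749397124842556 0.059605642613800934 base 0.011564423089489143 rim 0.0587458094696348
[ 0.57623372 -0.12458435  0.115     ] -59.78050811783616
[ 0.57687565 -0.12416252  0.115     ] -59.42263457895679 0.02465552019523006
slots 22.215287608069637 [ 0.57528847 -0.12340026  0.06      ]
```

Head top is at 114.9 mm (115 mm when locked), and it has turned about 82° from the slot line. The gripper is clear, so I'm handing in.

```bash
python3 -c "
from cell import job
print(job.hand_in())"
```

```text
the job is handed in; nothing more can be done
None
```

The fresh cartridge is locked in the coolant filter housing, and I handed the job in at about 15 s of the 72 s allowed.

- **Fitting:** I gripped the orange head, lined the lugs up with the slots by wrist camera, and felt the spring plate. I pressed to about 23 mm below the mouth with roughly 12 N of spring load and turned clockwise until I felt the stop. The twist at the stop was 0.38 N m, about 17 N on the lugs. While still gripping, I eased it up about 2.6 mm, then let go and lifted clear.
- **Forces:** The largest wrist force I read was about 10 N; readings came only at the end of each move.
- **Locked position:** The head top is 114.9 mm above the bench, where 115 mm is expected when locked. The lug line is at -59.4° to -59.8° with the slots at 22.2°, a turn of about 82°.
- **After release:** The wrist force is near zero, and in the last scene picture the old cartridge and the other objects look undisturbed.
- **Disagreements:** Camera measurements of the housing centre differed by 1–2 mm. While pressing down there was a side force of about 4 N, which went away after I shifted the cartridge 0.4 mm.

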